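# Nip a glued adapter with the coaxial coarse and fine knobs of a bench press

### The arm

A 6-joint arm with a two-finger parallel gripper is mounted at the origin on a cart in front of the work surface, level with it; the furniture and walls round the work are solid. World frame = base frame: x ahead of the robot, y to its left, z up, the work surface at z = 0. Lengths are in m, angles in rad, forces in N, time in s.
With the tool pointing down it reaches from about 0.3 to 0.75 m from the base axis. Payload 8.5 kg.
Tool frame: the origin (TCP) lies at the very end of the fingers, on their centre line; the grasp point (between the pads) lies env.grip_point_offset behind it (env.grip_point_offset is the distance from the TCP to the grasp point, in m); z points along the fingers, y is the line along which they close (so a half turn about z gives the same grasp; the last joint's range is limited). The gripper opens to 88 mm and grips with 3 to 60 N. Pads are 18 mm wide; open, the fingers measure 123 mm over their backs; the gripper's body (75 mm by 187 mm) begins 45 mm behind the grasp point.
Start: joints at [-1.548, 0.381, 1.297, -0, 1.464, -0.215], TCP at [0.13, -0.535, 0.239] pointing down, gripper open.
Joint ranges: [-3.11, 3.11], [-0.89, 2.33], [0.22, 2.48], [-1.42, 4.56], [0.17, 2.85], [-2.88, 2.88]. Speed limits (rad/s): [2.39, 2.39, 3.14, 3.14, 3.14, 3.14].

### API

Orientations are given as a unit quaternion [w, x, y, z].
In Python, from station import env gives the robot as it stands. Calls block until the motion is done:
- env.reach(position, orientation): joint-space move of the TCP to a pose.
- env.move_straight(position, frame=None, max_speed=0.15): straight line of the TCP; frame=None keeps the orientation; max_speed is the mean speed in m/s.
- env.movej(angles): joint-space move.
- env.set_gripper(opening, newtons=None): finger opening in m; newtons is the grip in N (None keeps the last); returns when the fingers have stopped.
- env.sleep(seconds).
- env.ik(position, orientation): joint angles nearest the present ones, or None.
- env.capture(name): name is "scene" or "top"; returns a dict with "image" (420x560x3 uint8, red, green, blue), "depth" (420x560 float32, m along the optical axis (not along the pixel's ray), 0 where there is no reading), "K" (3x3 intrinsics, pixels), "rvec" (rotation vector, rad) and "tvec" (3), from world to camera coordinates, as OpenCV has them. Camera axes: x right, y down, z forward; pixel columns grow to the right and rows downward; lengths in m; the calibration is good to about 2 mm. A picture is of the moment at which its call begins.
A pose or a line that the arm cannot do raises env.PlanningError and nothing moves.
- env.finish_job(): hands the job in; it is judged then, once.
Trained networks look in a picture, given as the dict that the camera call returned (one of the last four; its "shot" number tells which), for a name from the list of things; names that differ only in an ending like _2 or _b are one class to them, and where a whole thing is asked for, a point or a joint stands for the part that bears it (a point fixed in the world has none). Each returns a list of dicts, best first, with "confidence" (0 to 1); they miss things now and then, are a little off and sometimes report something else, mostly with a low value. They report only what shows in the picture. A call takes as long as a camera call. They do not tell look-alikes from the thing itself.
- env.spot_in(picture, label): "extent" ([centre column, centre row, width, height] in pixels, round what is visible of it).
- env.outline_of(picture, label): "mask" (420x560 bool, what is visible of it) and "extent" ([centre column, centre row, width, height] in pixels, round what is visible of it).
- env.pinpoint(picture, label): "uv" ([column, row] in pixels: a listed point, or the origin of a listed thing).
Readings, each from a call of its own:
- env.current_time_s(): time.
- env.current_joint_pos(): joint angles.
- env.current_dq(): joint speeds.
- env.current_joint_efforts(): joint torques, N m.
- env.current_ee_pos(): TCP position.
- env.current_ee_rot(): TCP orientation.
- env.current_contact_force(): force on the tool from outside, world axes, zero at the start.
- env.current_ft_torque(): the same for the moment, N m.
- env.current_opening(): finger opening in m.
- env.current_grasp_force(): force on a finger pad.
Only numpy, scipy, OpenCV 4.12 (cv2) and the standard library are available. Lean on these libraries where they do the work, as an engineer would, in place of code of your own. Each camera call takes 0.05 s, during which the arm holds its last target. There are 200 camera calls.

### The job

The adapter in the small glue press needs a light clamping while its glue sets. First turn only the big outer ring until its line meets the index line on the press head, leaving the small inner knob as it is; then, by feel, turn only the inner knob clockwise until the foot holds the adapter with about 9 newtons - snug, never crushed - with the ring still on its line, and let go.

Things in the scene. Friction and masses are not known exactly. Their poses are not given: they have to be found in the camera images.
- press: Grey C-frame press fixed to the bench, 170 x 110 mm base, head top flat at 124 mm. Origin: on the vertical axis of ring, knob and foot, at bench height; x axis points back to the column, z up. Head is round in front, 46 mm radius. A 28 mm sprung rubber foot hangs over the adapter; the gap under it (about 2 to 8 mm once the ring is on its line) differs and is not given by these data: feel for it
- index_line (a point): Middle of the white index line on the head's top, on the front (-x) side of the axis, 39 mm from it, 125 mm above the bench
- ring_center (a point): Centre of the outer coarse ring, on the axis at mid-height of the ring. Ring: bare metal, knurled, 56 mm diameter, 18 mm tall, 129 to 147 mm above the bench (5 mm clear above the head), with one black line on its top face
- ring_mark (a point): Outer end of the black line on top of the ring, 26 mm from the axis; it must point at the index line
- coarse_ring (a joint): Angle of the outer ring, rad; 0 = its line at the index line, grows clockwise seen from above; starts at -1.3 to -0.7. Clockwise lowers the foot, and the inner knob with it, 4 mm per rad. Stays where left (bearing friction about 0.2 N m)
- knob_center (a point): Centre of the inner fine knob, on the axis, 164 mm above the bench when the ring is on its line (up to 5 mm higher before). Knob: black, fluted, 26 mm diameter, 26 mm tall; with the ring on its line it spans 151 to 177 mm above the bench, its underside 4 mm above the ring
- knob_mark (a point): Point on the white line on top of the inner knob, 11 mm from the axis and 13 mm above the knob's centre; it goes round with the knob; towards the index line at joint value 0
- fine_knob (a joint): Inner knob angle, rad; grows clockwise seen from above, starts -0.1 to 0.1, turns up to 3. Clockwise lowers the foot 8 mm per rad. Steady bearing friction (0.17 N m while turning, less felt at rest); stays where left. Once the foot presses, the knob takes 8 mN m more torque per newton of clamping, and clamping grows by about 35 N per rad of knob
- adapter: Black box-shaped power adapter, 59 x 83 x 30 mm, 0.25 kg, loose, lying flat on the round table of the press under the foot. Origin: centre of its underside
Not all that is in view belongs to the job. There is more than one size of the adapter; the job needs the largest.

How it is judged:
On the way, in this order (a step that is already met when the one before it is completed fails the run):
1. the ring's line is on the index line (within 0.1 rad), the inner knob as it was found (within 0.3 rad of its zero) and the foot not yet pressing (value of joint coarse_ring between -0.1 and 0.1 rad and value of joint fine_knob between -0.3 and 0.3 rad and contact force between press and adapter below 1 N), for 0.3 s.
2. the foot holds the adapter with 4 to 14 N while the ring is still on its line (within 0.1 rad) (contact force between press and adapter between 4 and 14 N and value of joint coarse_ring between -0.1 and 0.1 rad), for 0.3 s.
At the end, for the whole second after the job is handed in: The foot holds the adapter with 4 to 14 N, the ring's line is within 0.1 rad of the index line, and the knobs are let go (all of step 2); the robot touches nothing.
It fails at once if the adapter is crushed (foot presses with more than 20 N) (contact force between press and adapter above 20 N).
It fails at once if the adapter is pushed out of place (more than 6 mm) (distance of adapter from where it was at the start of the episode above 0.006 m).
It also fails if it takes over 64 s, if anything falls off the work surface, if the arm or the gripper's body presses on something with over 40 N, if the wrist force passes 120 N, or if a joint passes its speed limit or range.

## Working session

There is one attempt and no reset: what is moved stays moved. The work goes in short steps, each a Python script; the robot and the scene stay as the last script left them, time stands still between calls to the robot, and variables do not carry over. Pictures are saved under pics/ and viewed, at most 10 in all, crops included, and the job is handed in when it is done.

```bash
ls; mkdir -p pics
cat > h.py <<'E'
import numpy as np, cv2
from station import env
from scipy.spatial.transform import Rotation as R
def P(c,uv,z=None,d=None):
    Rm=cv2.Rodrigues(np.array(c["rvec"],float))[0]; t=np.array(c["tvec"]).ravel()
    r=np.linalg.inv(c["K"])@np.array([uv[0],uv[1],1.]); o=-Rm.T@t; w=Rm.T@r
    return o+w*((z-o[2])/w[2] if z is not None else d)
def uv(c,p):
    return cv2.projectPoints(np.array([p],float),np.array(c["rvec"],float),np.array(c["tvec"],float),np.array(c["K"]),None)[0].ravel()
E
python3 - <<'E'
from h import *
for n in("scene","top"):
    c=env.capture(n); cv2.imwrite(f"pics/{n}1.png",c["image"][:,:,::-1])
    for l,z in(("index_line",.125),("ring_center",.138),("ring_mark",.147),("knob_center",.167),("knob_mark",.180),("press",0),("adapter",None)):
        for q in env.pinpoint(c,l)[:3]: print(n,l,np.round(q["uv"],1),round(q["confidence"],2),np.round(P(c,q["uv"],z),4) if z is not None else "")
E
```

```text
pics
scene index_line [242.6 227.3] 0.91 [ 0.4758 -0.0504  0.125 ]
scene index_line [256.8 189.2] 0.31 [0.546  0.0458 0.125 ]
scene ring_center [259.6 212.7] 0.89 [ 0.5077 -0.0434  0.138 ]
scene ring_mark [262.8 218.1] 0.94 [ 0.4989 -0.0722  0.147 ]
scene knob_center [261.5 199.2] 0.57 [ 0.5065 -0.0528  0.167 ]
scene knob_mark [255.  190.3] 0.94 [ 0.4997 -0.0452  0.18  ]
scene press [258.9 280.9] 0.85 [ 0.5087 -0.0361  0.    ]
scene adapter [328.1 335.5] 0.94 
scene adapter [260.3 270.6] 0.9 
top index_line [289.2 238.3] 0.96 [ 0.4738 -0.0531  0.125 ]
top ring_center [286.6 222.5] 0.89 [ 0.5046 -0.0465  0.138 ]
top ring_center [284.  219.8] 0.54 [ 0.5099 -0.0412  0.138 ]
top ring_mark [294.8 227. ] 0.78 [ 0.495  -0.0627  0.147 ]
top ring_mark [284.4 225.9] 0.29 [ 0.4966 -0.0419  0.147 ]
top knob_center [285.6 219.7] 0.62 [ 0.5067 -0.0432  0.167 ]
top knob_mark [282.6 223.3] 0.57 [ 0.498 -0.037  0.18 ]
top press [280.5 226.6] 0.95 [ 0.5102 -0.0386  0.    ]
top adapter [192.9 182.6] 0.89 
top adapter [343.4 215.2] 0.6
```

Run:
```python
import cv2,numpy as np
a=cv2.imread("pics/scene1.png");b=cv2.imread("pics/top1.png")
ca=cv2.resize(a[140:360,180:380],None,fx=2.7,fy=2.7,interpolation=2)
cb=cv2.resize(b[185:260,245:325],None,fx=5,fy=5,interpolation=2)
o=np.zeros((600,800,3),np.uint8);o[:594,:400]=ca[:,70:470];o[:375,400:]=cb;
o[380:600,400:693]=cv2.resize(b,(293,220))
cv2.imwrite("pics/m1.png",o)
```

```text
(no output)
```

View pics/scene1.png

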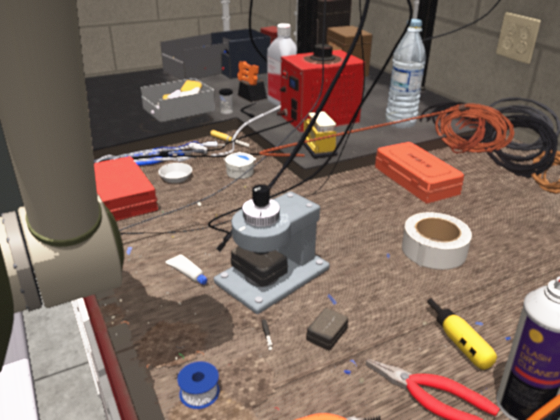

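View pics/m1.png

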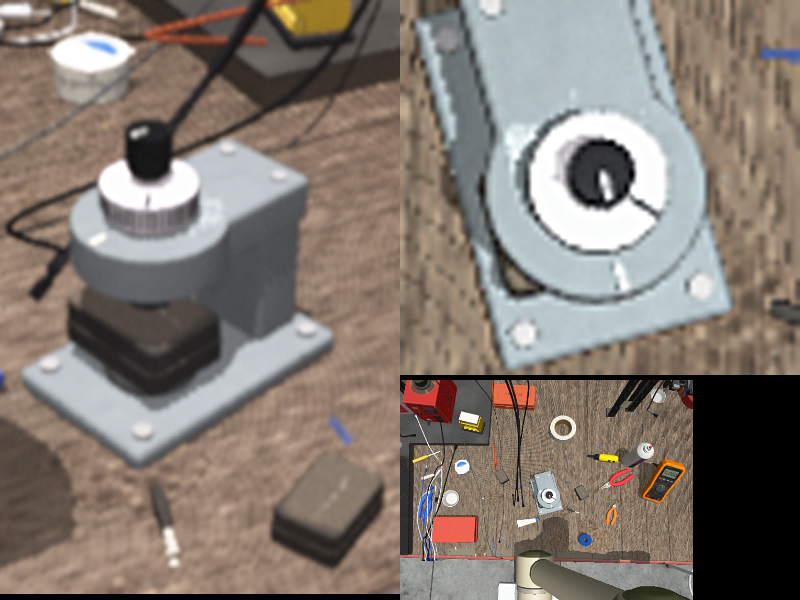

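The pictures show the press at scene (262,235) with the adapter on its table. The ring's black line is at top (296,228), clockwise short of the index line at top (289,239). Two adapter look-alikes matter: the one under the foot at scene (260,270) and a smaller loose one at scene (328,335). The large one in the press fits the description, as the enlarged crop confirms, so the press needs no swap.

Run:
```python
from h import *
print("off",env.grip_point_offset, env.current_opening(), env.current_ee_rot(), env.current_ft_torque())
A=[]
for n in("scene","top"):
    c=env.capture(n); im=c["image"].astype(int); cx=uv(c,[.507,-.044,.147])
    if n=="top":
        m=(im.min(2)>225).astype(np.uint8); m[:,:int(cx[0])-20]=0;m[:,int(cx[0])+20:]=0;m[:int(cx[1])-20]=0;m[int(cx[1])+17:]=0
        n_,lab,st,ce=cv2.connectedComponentsWithStats(m); k=1+np.argmax(st[1:,4])
        pts=np.argwhere(lab==k)[:,::-1].astype(np.int32); h=cv2.convexHull(pts); (e)=cv2.fitEllipse(h); print("ring ell",e,P(c,e[0],.147), st[k])
    for l,z in(("ring_center",.138),("coarse_ring",.138),("fine_knob",.167)):
        for q in env.spot_in(c,l)[:2]: print(n,l,np.round(q["extent"],1),round(q["confidence"],2),np.round(P(c,q["extent"][:2],z),4))
    if n=="top":
        # heights near press
        ys,xs=np.mgrid[120:330:2,180:390:2]; d=c["depth"][ys,xs]
        Rm=cv2.Rodrigues(np.array(c["rvec"],float))[0]; t=np.array(c["tvec"]).ravel()
        X=(np.stack([xs,ys,np.ones_like(xs)],-1)@np.linalg.inv(c["K"]).T*d[...,None]-t)@Rm
        W=X[(d>0)]; s=np.hypot(W[:,0]-.507,W[:,1]+.044)
        for lo in(.09,.13,.2): 
            Q=W[(W[:,2]>lo)&(s<.25)&(s>.05)]; print(lo,len(Q),np.round(Q.min(0),3) if len(Q) else "",np.round(Q.max(0),3) if len(Q) else "")
    else: print(c["tvec"])
```

```text
off 0.0187 0.08835570653045798 [-3.87872206e-06  9.92939750e-01  1.18619786e-01  1.20906406e-05] [-0.04018931  0.0189283   0.02726132]
scene coarse_ring [261.1 212.4  36.2  25.5] 0.89 [ 0.5101 -0.0437  0.138 ]
scene fine_knob [261.  194.7  20.2  26.3] 0.88 [ 0.5118 -0.0404  0.167 ]
[-0.50713775  0.22821294  0.69098925]
ring ell ((284.3154296875, 220.83090209960938), (26.6520938873291, 27.097562789916992), 106.69112396240234) [ 0.5067858  -0.04148218  0.147     ] [271 208  27  27 372]
top ring_center [285.9 221.2  28.   29. ] 0.84 [ 0.5072 -0.0451  0.138 ]
top coarse_ring [283.6 222.8  26.6  29.3] 0.57 [ 0.5038 -0.0405  0.138 ]
top fine_knob [284.6 221.1  13.7  15.3] 0.72 [ 0.5039 -0.0413  0.167 ]
0.09 374 [ 0.295 -0.062  0.092] [0.678 0.178 0.25 ]
0.13 111 [ 0.295 -0.034  0.131] [0.678 0.085 0.25 ]
0.2 30 [0.646 0.066 0.2  ] [0.678 0.076 0.25 ]
```

```bash
cat >> h.py <<'E'
AX=np.array([.507,-.042])
def Q(phi): # closing axis (tool y) at world angle phi, pointing down
    a=(phi+np.pi/2)/2; return np.array([0,np.cos(a),np.sin(a),0])
E
python3 - <<'E'
from h import *
print(env.current_time_s())
for s in np.arange(-1.6,1.7,.4):
    for add in (0,np.pi):
        q=env.ik([*AX,.129],Q(s+add)); print(round(s,2),add>0,None if q is None else np.round(q,2))
c=env.capture("top"); Rm=cv2.Rodrigues(np.array(c["rvec"],float))[0]; t=np.array(c["tvec"]).ravel()
ys,xs=np.mgrid[100:330,180:390]; d=c["depth"][ys,xs]
X=(np.stack([xs,ys,np.ones_like(xs)],-1)@np.linalg.inv(c["K"]).T*d[...,None]-t)@Rm
W=X[d>0]; W=W[(W[:,2]>.12)&(W[:,0]>.38)&(np.hypot(*(W[:,:2]-AX).T)>.06)&(W[:,1]>-.02)]
W=W[(W[:,1]>.03)]; print(len(W)); print(np.round(W[np.argsort(np.hypot(*(W[:,:2]-AX).T))][::max(1,len(W)//12)],3))
E
```

```text
1.2
-1.6 False [-0.32  0.42  1.58 -0.    1.14  1.28]
-1.6 True [-0.32  0.42  1.58 -0.    1.14 -1.86]
-1.2 False [-0.32  0.42  1.58 -0.    1.14  0.88]
-1.2 True [-0.32  0.42  1.58 -0.    1.14 -2.26]
-0.8 False [-0.32  0.42  1.58 -0.    1.14  0.48]
-0.8 True [-0.32  0.42  1.58 -0.    1.14 -2.66]
-0.4 False [-0.32  0.42  1.58 -0.    1.14  0.08]
-0.4 True None
-0.0 False [-0.32  0.42  1.58 -0.    1.14 -0.32]
-0.0 True [-0.32  0.42  1.58 -0.    1.14  2.83]
0.4 False [-0.32  0.42  1.58 -0.    1.14 -0.72]
0.4 True [-0.32  0.42  1.58 -0.    1.14  2.43]
0.8 False [-0.32  0.42  1.58 -0.    1.14 -1.12]
0.8 True [-0.32  0.42  1.58 -0.    1.14  2.03]
1.2 False [-0.32  0.42  1.58 -0.    1.14 -1.52]
1.2 True [-0.32  0.42  1.58 -0.    1.14  1.63]
1.6 False [-0.32  0.42  1.58 -0.    1.14 -1.92]
1.6 True [-0.32  0.42  1.58 -0.    1.14  1.23]
608
[[0.59  0.073 0.122]
 [0.603 0.084 0.121]
 [0.612 0.087 0.136]
 [0.628 0.082 0.155]
 [0.643 0.078 0.178]
 [0.654 0.077 0.195]
 [0.662 0.078 0.212]
 [0.679 0.067 0.254]
 [0.688 0.068 0.275]
 [0.699 0.065 0.288]
 [0.626 0.174 0.122]
 [0.641 0.178 0.128]
 [0.724 0.184 0.121]]
```

```bash
cat >> h.py <<'E'
def turn(d,steps=1,log=True):
    """clockwise d rad by joint 6, logging torque"""
    out=[]
    for i in range(steps):
        j=np.array(env.current_joint_pos()) if i==0 else j
        j=j.copy(); j[5]+=d/steps; env.movej(j)
        out.append((round(env.current_joint_pos()[5],3),round(env.current_ft_torque()[2],3)))
    return out
E
python3 - <<'E'
from h import *
env.reach([*AX,.26],Q(.4)); print(env.current_time_s())
env.move_straight([*AX,.129],max_speed=.1)
print(env.current_contact_force(),env.current_ft_torque())
env.set_gripper(.05,25); print("closed",env.current_time_s(),env.current_opening(),env.current_grasp_force(),env.current_contact_force(),env.current_ft_torque())
print(turn(.1),env.current_contact_force(),env.current_time_s())
E
```

```text
3.4667
[-0.80551609  0.32387074 -0.65326285] [-0.02950175 -0.1357501   0.05155829]
closed 5.5167 0.05529550742343729 25.004037469625473 [14.36732616  8.39110036 -5.99118885] [ 1.20090856 -2.02212876  0.02041215]
[(np.float64(-0.618), np.float64(-0.164))] [ 1.44126775  1.0142282  -0.07155105] 5.7667
```

```bash
cat > look.py <<'E'
from h import *
def look(tag):
    o=np.zeros((400,800,3),np.uint8)
    for k,n in enumerate(("scene","top")):
        c=env.capture(n); p=uv(c,[*AX,.14]); u,v=int(p[0]),int(p[1])
        cr=c["image"][v-33:v+33,u-33:u+33,::-1]; o[:,k*400:k*400+400]=cv2.resize(cr,(400,400),interpolation=2)
        print(n,"crop origin",u-33,v-33,"scale",400/66)
        for l,z in(("index_line",.125),("ring_mark",.147),("knob_mark",.177)):
            for q in env.pinpoint(c,l)[:1]: print(l,np.round(q["uv"],1),round(q["confidence"],2),np.round(P(c,q["uv"],z),4))
    cv2.imwrite(f"pics/{tag}.png",o)
E
python3 - <<'E'
from look import *
print(turn(.68,2),env.current_contact_force(),env.current_time_s())
env.set_gripper(.08); print(env.current_contact_force())
p=env.current_ee_pos(); env.move_straight([p[0],p[1],.25],max_speed=.15)
env.move_straight([p[0]-.13,p[1]-.15,.27],max_speed=.2)
print(env.current_time_s()); look("r1")
E
```

```text
[(np.float64(-0.283), np.float64(-0.238)), (np.float64(0.058), np.float64(-0.187))] [-6.90982229 -0.81534981  4.5030393 ] 6.6
[-0.07742666 -1.22921288  0.61833115]
9.25
scene crop origin 225 178 scale 6.0606060606060606
index_line [239.5 227.2] 0.93 [ 0.4718 -0.048   0.125 ]
ring_mark [247.3 213.4] 0.94 [ 0.4842 -0.05    0.147 ]
knob_mark [256.5 191.5] 0.64 [ 0.5024 -0.0446  0.177 ]
top crop origin 251 188 scale 6.0606060606060606
index_line [286.3 240.4] 0.77 [ 0.4694 -0.0473  0.125 ]
ring_mark [287.9 233.2] 0.57 [ 0.4822 -0.0492  0.147 ]
knob_mark [284.7 227.1] 0.73 [ 0.4911 -0.0413  0.177 ]
```

View pics/r1.png

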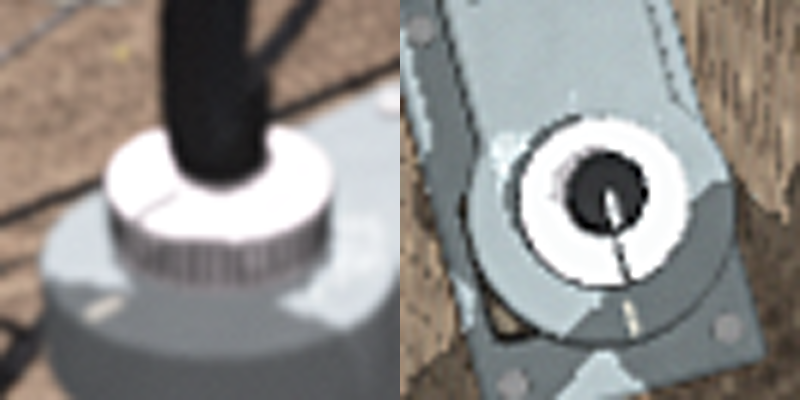

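Picture r1: the black ring line ends at crop (628,281) and the index line is centred at (630,319) in the top view, so they are nearly aligned. I'll put numbers on it.

Run:
```python
from h import *
c=env.capture("top"); s=400/66
f=lambda x,y:(251+x/s-.5,188+y/s-.5)
im=c["image"].astype(int)
m=(im.min(2)>225).astype(np.uint8); m2=np.zeros_like(m); m2[205:239,268:302]=m[205:239,268:302]
n_,lab,st,ce=cv2.connectedComponentsWithStats(m2); k=1+np.argmax(st[1:,4])
e=cv2.fitEllipse(cv2.convexHull(np.argwhere(lab==k)[:,::-1].astype(np.int32))); A=P(c,e[0],.147)
A2=P(c,f(205,201),.147); print(e,A,A2)
for nm,A in(("fit",A),("eye",A2)):
    for l,(x,y),z in(("mark",(228.5,281),.147),("idx",(230,319),.125),("idxo",(233,334),.125),("idxi",(227,303),.125)):
        w=P(c,f(x,y),z)-A; print(nm,l,np.round(w,4),round(np.arctan2(-w[1],-w[0]),3))
c2=env.capture("scene");g=lambda x,y:(225+x/s-.5,178+y/s-.5)
for l,(x,y),z in(("mark",(137,222),.147),("in",(175,195),.147),("ii",(118,298),.125),("io",(90,318),.125)): print(l,P(c2,g(x,y),z))
```

```text
((284.2852478027344, 220.73004150390625), (26.840660095214844, 27.114229202270508), 81.530517578125) [ 0.50698705 -0.04141731  0.147     ] [ 0.50712016 -0.04149394  0.147     ]
fit mark [-0.0261 -0.0084  0.    ] 0.311
fit idx [-0.037  -0.0102 -0.022 ] 0.27
fit idxo [-0.042  -0.0113 -0.022 ] 0.264
fit idxi [-0.0316 -0.0091 -0.022 ] 0.281
eye mark [-0.0262 -0.0083  0.    ] 0.307
eye idx [-0.0371 -0.0102 -0.022 ] 0.267
eye idxo [-0.0421 -0.0113 -0.022 ] 0.262
eye idxi [-0.0317 -0.009  -0.022 ] 0.277
mark [ 0.48308966 -0.05178413  0.147     ]
in [ 0.49683799 -0.04451813  0.147     ]
ii [ 0.47836564 -0.04972387  0.125     ]
io [ 0.46851269 -0.05476342  0.125     ]
```

```bash
sed -i 's/^AX=.*/AX=np.array([.507,-.0415])/' h.py
python3 - <<'E'
from look import *
env.reach([*AX,.23],Q(.2)); env.move_straight([*AX,.129],max_speed=.12)
t0=env.current_ft_torque()[2]
env.set_gripper(.05,25); print(t0,env.current_ft_torque()[2],env.current_opening(),env.current_time_s())
print(turn(.065),env.current_contact_force())
env.set_gripper(.08)
env.move_straight([*AX,.23],max_speed=.15)
env.reach([AX[0]-.13,AX[1]-.15,.25],Q(.2))
print(env.current_time_s()); look("r2")
E
```

```text
-0.016162433408895754 0.03114995551986799 0.055460873706132396 12.05
[(np.float64(-0.451), np.float64(-0.205))] [ 2.89290706  0.63761743 -1.21763513]
14.475
scene crop origin 225 178 scale 6.0606060606060606
index_line [239.1 226.3] 0.83 [ 0.4723 -0.0455  0.125 ]
ring_mark [247.6 211.3] 0.63 [ 0.4871 -0.0448  0.147 ]
knob_mark [254.4 193.4] 0.5 [ 0.4972 -0.0484  0.177 ]
top crop origin 251 188 scale 6.0606060606060606
index_line [286.8 239.3] 0.57 [ 0.4716 -0.0482  0.125 ]
ring_mark [289.5 231.8] 0.58 [ 0.4851 -0.0523  0.147 ]
knob_mark [284.2 224.7] 0.53 [ 0.4958 -0.0402  0.177 ]
```

View pics/r2.png

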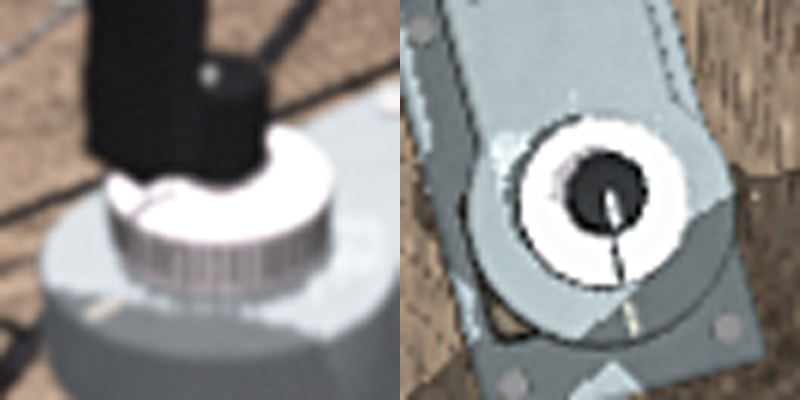

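Picture r2: the ring line's end at (625,281) now points at the index line at (630,319), within about 0.01 rad. Next is the knob.

```bash
cat >> h.py <<'E'
def meas(n=6,dt=.02):
    a=[]
    for _ in range(n):
        a.append((env.current_ft_torque()[2],env.current_joint_efforts()[5])); env.sleep(dt)
    return np.array(a)
def feel(d):
    j=np.array(env.current_joint_pos()); j[5]=feel.t=getattr(feel,'t',j[5])+d; env.movej(j)
    m0=env.current_ft_torque()[2]; m=meas(); q=env.current_joint_pos()[5]
    print("%.3f q6 %.3f now %.3f tz %.4f sd %.4f eff %.4f sd %.4f F %s"%(feel.t,q,m0,m[:,0].mean(),m[:,0].std(),m[:,1].mean(),m[:,1].std(),np.round(env.current_contact_force(),1)))
E
python3 - <<'E'
from h import *
env.set_gripper(.05)
env.reach([*AX,.23],Q(.8)); env.move_straight([*AX,.154],max_speed=.12)
print(meas().mean(0),env.current_time_s())
env.set_gripper(.02,40); print(env.current_opening(),env.current_grasp_force(),meas().mean(0),env.current_contact_force(),env.current_time_s())
for i in range(4): feel(.05)
print(env.current_time_s(),env.current_opening())
E
```

```text
[0.01393661 0.00069279] 17.1833
0.024784565336802157 39.9134168587625 [-0.00642524 -0.00498113] [ 7.90947526  7.44777985 -0.38298088] 17.7833
-1.065 q6 -1.066 now -0.006 tz 0.0028 sd 0.0204 eff 0.0978 sd 0.0604 F [ 3.9  4.2 -1.3]
-1.015 q6 -1.016 now 0.024 tz 0.0388 sd 0.0231 eff 0.0930 sd 0.0522 F [ 3.1  3.9 -1.1]
-0.965 q6 -0.966 now 0.024 tz 0.0221 sd 0.0193 eff 0.0841 sd 0.0527 F [ 2.3  2.4 -1.3]
-0.915 q6 -0.916 now 0.008 tz 0.0201 sd 0.0417 eff 0.0821 sd 0.0527 F [ 2.3  3.6 -0.6]
19.1833 0.02514642642227926
```

Run:
```python
from h import *
j=np.array(env.current_joint_pos())
for i in range(2):
    j[5]+=.05; t=env.current_time_s(); env.movej(j); t1=env.current_time_s()
    r=[]
    for k in range(8):
        r.append((round(env.current_time_s()-t1,3),round(env.current_joint_efforts()[5],4),round(env.current_ft_torque()[2],3),round(env.current_dq()[5],4))); env.sleep(.01)
    print(t1-t,r)
# slow straight with rotation
p=env.current_ee_pos();
import threading
log=[];stop=False
def th():
    while not stop:
        try: log.append((env.current_time_s(),env.current_joint_efforts()[5]))
        except Exception as e: log.append(repr(e)); break
x=threading.Thread(target=th); x.start()
j[5]+=.05; env.movej(j); stop=True; x.join(); print(len(log),[l if isinstance(l,str) else (round(l[0],3),round(l[1],3)) for l in log[::max(1,len(log)//8)]])
```

```text
0.25 [(0.0, np.float64(0.1773), np.float64(0.04), np.float64(-0.0041)), (0.008, np.float64(0.1456), np.float64(0.007), np.float64(-0.0023)), (0.017, np.float64(0.1192), np.float64(-0.005), np.float64(0.0001)), (0.025, np.float64(0.0972), np.float64(0.049), np.float64(0.002)), (0.033, np.float64(0.0792), np.float64(0.064), np.float64(0.0024)), (0.042, np.float64(0.0649), np.float64(0.027), np.float64(0.0045)), (0.05, np.float64(0.0537), np.float64(0.038), np.float64(0.0058)), (0.058, np.float64(0.0453), np.float64(0.035), np.float64(0.0048))]
0.25 [(0.0, np.float64(0.1788), np.float64(0.069), np.float64(-0.0048)), (0.008, np.float64(0.1461), np.float64(-0.008), np.float64(-0.0021)), (0.017, np.float64(0.1189), np.float64(-0.0), np.float64(-0.0007)), (0.025, np.float64(0.0963), np.float64(0.028), np.float64(0.0015)), (0.033, np.float64(0.0779), np.float64(-0.055), np.float64(0.0029)), (0.042, np.float64(0.0632), np.float64(0.074), np.float64(0.0046)), (0.05, np.float64(0.0519), np.float64(0.073), np.float64(0.0044)), (0.058, np.float64(0.0433), np.float64(-0.016), np.float64(0.0059))]
1 [(19.817, np.float64(0.179))]
```

Run:
```python
from h import *
j=np.array(env.current_joint_pos()); j[5]=round(j[5],3); hist=[]
for i in range(24):
    j[5]+=.05; env.movej(j); e=env.current_joint_efforts()[5]; env.sleep(.07); hist.append((round(j[5],3),round(e,4)))
    if e>.225: break
print(hist,env.current_time_s(),env.current_opening())
```

```text
[(np.float64(-0.718), np.float64(0.1756)), (np.float64(-0.668), np.float64(0.1787)), (np.float64(-0.618), np.float64(0.1788)), (np.float64(-0.568), np.float64(0.1788)), (np.float64(-0.518), np.float64(0.1788)), (np.float64(-0.468), np.float64(0.1808)), (np.float64(-0.418), np.float64(0.1916)), (np.float64(-0.368), np.float64(0.2038)), (np.float64(-0.318), np.float64(0.1934)), (np.float64(-0.268), np.float64(0.1879)), (np.float64(-0.218), np.float64(0.2002)), (np.float64(-0.168), np.float64(0.2127)), (np.float64(-0.118), np.float64(0.2253))] 24.1833 0.025012299276813445
```

Run:
```python
from look import *
look("r3")
```

```text
scene crop origin 225 178 scale 6.0606060606060606
index_line [242.  227.8] 0.89 [ 0.4745 -0.0512  0.125 ]
ring_mark [247.3 210.9] 0.75 [ 0.4872 -0.0436  0.147 ]
knob_mark [254.4 189. ] 0.56 [ 0.5029 -0.0364  0.177 ]
top crop origin 251 188 scale 6.0606060606060606
index_line [288.4 241.2] 0.74 [ 0.4679 -0.0516  0.125 ]
```

View pics/r3.png

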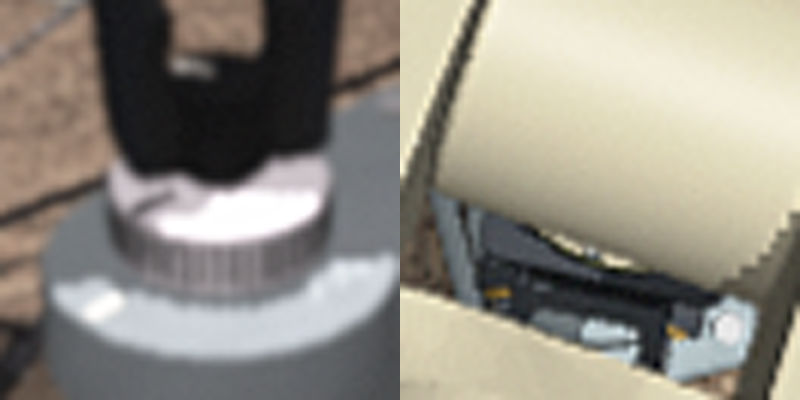

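Picture r3 (scene half): the ring line's end, at (133,216), has not moved, and the index line is at (102,305). The first torque bump fell off again, so the real ramp starts at about q6 = -0.30. The present load is about 6 N, so I need a little more.

Run:
```python
from look import *
j=np.array(env.current_joint_pos()); j[5]=-.118
for d in(.05,.03):
    j[5]+=d; env.movej(j); print(j[5],env.current_joint_efforts()[5]); env.sleep(.07)
    if env.current_joint_efforts()[5]>.25: break
env.sleep(.3)
env.set_gripper(.05); env.move_straight([*AX,.23],max_speed=.15)
env.reach([AX[0]-.13,AX[1]-.18,.27],Q(.2))
print(env.current_time_s()); look("r4")
```

```text
-0.06799999999999999 0.27716774493455887
-0.03799999999999999 0.2419606503099203
27.625
scene crop origin 225 178 scale 6.0606060606060606
index_line [242.9 229.2] 0.61 [ 0.4741 -0.0553  0.125 ]
ring_mark [247.9 212.7] 0.78 [ 0.4858 -0.0487  0.147 ]
knob_mark [254.4 185.6] 0.49 [ 0.5075 -0.0268  0.177 ]
top crop origin 251 188 scale 6.0606060606060606
index_line [289.4 239.4] 0.57 [ 0.4716 -0.0536  0.125 ]
knob_mark [277.5 223.7] 0.64 [ 0.4973 -0.0273  0.177 ]
```

View pics/r4.png

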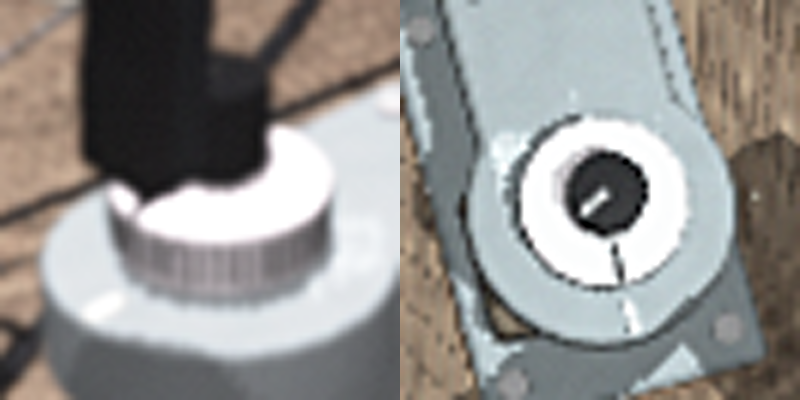

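Picture r4: the ring line, at (625,282), is still on the index line at (630,319), and the knob line now points to (583,215). One torque reading (0.277) did not fit, so I'll regrip, back off slightly and repeat the last stretch.

Run:
```python
from h import *
env.reach([*AX,.23],Q(.4)); env.move_straight([*AX,.154],max_speed=.12)
env.set_gripper(.02,40); print(env.current_opening())
j=np.array(env.current_joint_pos()); j0=j[5]
for d in [-.05]*4+[.05]*4:
    j[5]+=d; env.movej(j); print(round(j[5]-j0,3),round(env.current_joint_efforts()[5],4),round(env.current_joint_pos()[5]-j0,4)); env.sleep(.07)
print(env.current_time_s())
```

```text
0.02487215217640173
-0.05 -0.1042 -0.0488
-0.1 -0.0655 -0.0993
-0.15 -0.0794 -0.1492
-0.2 -0.0932 -0.1992
-0.15 0.1965 -0.1489
-0.1 0.2107 -0.0989
-0.05 0.2238 -0.0489
0.0 0.2476 -0.0004
32.7417
```

Run:
```python
from h import *
j=np.array(env.current_joint_pos()); j0=j[5]
for d in [-.05]*11+[.05]*7:
    j[5]+=d; env.movej(j); print(round(j[5]-j0,3),round(env.current_joint_efforts()[5],4)); env.sleep(.07)
print(env.current_time_s(),env.current_opening())
```

```text
-0.05 -0.094
-0.1 -0.0651
-0.15 -0.0792
-0.2 -0.093
-0.25 -0.1067
-0.3 -0.1204
-0.35 -0.1339
-0.4 -0.1474
-0.45 -0.1614
-0.5 -0.1635
-0.55 -0.1637
-0.5 0.1282
-0.45 0.1308
-0.4 0.1363
-0.35 0.1482
-0.3 0.1606
-0.25 0.173
-0.2 0.1856
38.4417 0.02540017429471221
```

Both directions now agree. Contact is at -0.45 and the load at the present -0.20 is about 8 N. The forward friction had dropped earlier, and the previous setting was really about 15 N. I'll add 0.02 rad and let go here.

Run:
```python
from look import *
j=np.array(env.current_joint_pos()); j[5]+=.02; env.movej(j); env.sleep(.4)
env.set_gripper(.05); env.move_straight([*AX,.23],max_speed=.15)
env.reach([AX[0]-.13,AX[1]-.18,.27],Q(.2))
print(env.current_time_s()); look("r5")
```

```text
41.1833
scene crop origin 225 178 scale 6.0606060606060606
index_line [260.3 197.3] 0.27 [0.5392 0.0185 0.125 ]
ring_mark [248.6 211.9] 0.92 [ 0.4877 -0.0471  0.147 ]
knob_mark [253.1 190.4] 0.7 [ 0.4993 -0.0393  0.177 ]
top crop origin 251 188 scale 6.0606060606060606
index_line [287.8 239. ] 0.74 [ 0.4723 -0.0503  0.125 ]
ring_mark [287.4 232.5] 0.79 [ 0.4836 -0.0481  0.147 ]
knob_mark [277.9 221.6] 0.59 [ 0.5014 -0.028   0.177 ]
```

View pics/r5.png

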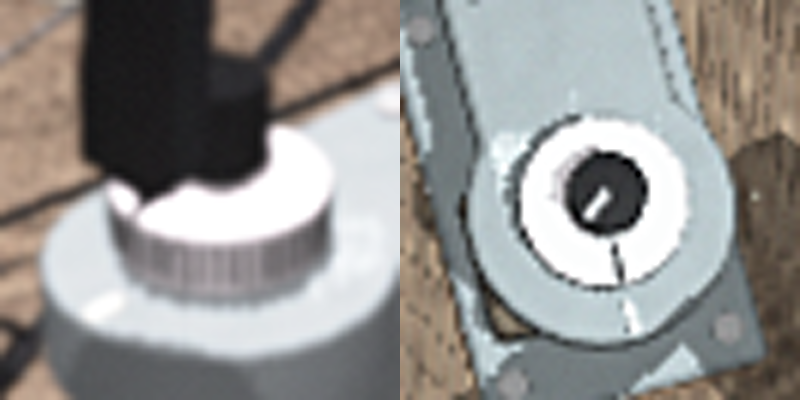

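Picture r5: the ring line, at (625,282), is on the index line at (630,319), the knob is set back a little, and the arm is clear of the press.

```bash
python3 -c "
from station import env
print(env.finish_job())"
```

```text
the job is handed in; nothing more can be done
None
```

I handed the job in at about 41 s. The ring is on its index line, the knob is released, and by my torque reading the foot holds the adapter with about 8–9 N; along the way I overshot to roughly 15 N and backed off, below the 20 N crush limit, and the hand-in gave no verdict.

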